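# Hold the digital microscope over a ring stone

## Task

Inspect the stone of the ring that stands in the ball vise: first slide the dimmer on the base of the gooseneck lamp to three quarters brightness (the fourth of its five scale marks, counted from the dim, left-hand end). Then take the hand-held digital microscope out of its charging dock, carry it over the bur rack, and finish holding it upright and still over the stone, centred on it, with its nose about one centimetre above the stone. Finish with the microscope in the gripper: do not put it down or let go, do not touch the vise or the ring, do not bump the rack with the microscope, and leave everything else on the bench where it is.

Things in the scene. Friction and masses are not known exactly. Their poses are not given: they have to be found in the camera images.
- scope: hand-held digital microscope, a round tube 128 mm long, about 0.14 kg, upright, lens down: white body 34 mm in diameter from 52 mm above the nose to the rounded top (grip it here), black focus ring 37 mm in diameter from 36 to 52 mm, barrel 32 mm below. Origin: centre of the nose's flat end (its lowest point); z up the tube. It starts standing loosely in the dock, nose 6 mm above the bench.
- dock: charging dock, fixed: black round puck 80 mm in diameter, 36 mm high, with a bore 36 mm wide and 30 mm deep in which the microscope stands; lift it straight up more than 30 mm to free it. Origin: centre of the underside, on the bench. Dock and vise stand on opposite sides of the bur rack, either way round.
- stone (a point): the flat top of the ring's clear stone (9 mm in diameter), 115.5 mm above the bench: the highest point of the vise and ring, on the vise's vertical axis. z points up.
- vise: engraver's ball vise, fixed: dark steel ball in a black rubber ring 96 mm in diameter, two steel jaws on top (70 by 72 mm over both, tops 94 mm above the bench); the brass-coloured ring, 21 mm in diameter, stands upright between them, stone on top. Origin: centre of the underside, on the bench; z up; the jaw slot runs along x.
- dimmer (a joint): place of the lamp's dimmer along its slot in m: 0 = dim end (left as seen from the robot), 0.060 = full (right end). The five scale marks lie at 0, 0.015, 0.030, 0.045 and 0.060; three quarters is 0.045. About 1 to 2 N of friction; it stays where it is left.
- dimmer_top (a point): centre of the top of the dimmer's black cap (12 mm along the slot, 24 mm across, 19 mm high over the lamp base); 41.5 mm above the bench. Its axes are the lamp's: the joint value grows along its -y. Room for fingers on every side of the cap, down to the base's top.
- lamp: gooseneck LED lamp, fixed: flat grey base 170 mm (x) by 150 mm (y), 22 mm high; dark neck rising from x = 0.060, y = 0.045 and leaning to +x, up to 230 mm high with its head. Origin: centre of the underside; z up. The dimmer's slot lies at x = -0.045 and runs along y from +0.030 (dim) to -0.030 (full).
- bur_rack: wooden bur and needle-file rack, fixed: a strip 180 mm (x) by 46 mm (y), wood up to 44 mm, with upright burs and thin files whose tips reach 122 mm above the bench. It stands between the vise and the dock. Origin: centre of its underside; z up.
- pliers_flat: loose flat-nose pliers with blue handles, lying flat, 150 mm long, 10 mm high; origin near the middle of the underside, jaws to +x
- pliers_cone: loose round-nose pliers with blue handles, lying flat, 152 mm long, 10 mm high; origin near the middle of the underside, jaws to +x
- tweezers: loose steel tweezers, lying flat, 131 mm long, 8 mm high; origin in the middle of the underside, tips to +x
- bottle: loose white plastic bottle, standing, 44 mm in diameter, 115 mm high; origin at the centre of the underside
- gem_jar: loose clear lidded gem jar, standing, 51 mm in diameter, 32 mm high; origin at the centre of the underside
- wax_tin: loose round black tin, 56 mm in diameter, 23 mm high; origin at the centre of the underside
- caliper: loose digital caliper, lying flat, 225 mm long along its x, 13 mm high; origin in the middle of the underside of the beam
Not all that is in view belongs to the job. What is shaped like the scope but green or orange is not meant. Leave any pink look-alike of the dock alone.

How it is judged:
By the outcome, as a careful person would: the job done as asked, in the order asked, and still so for the second after the job is handed in, while the arm keeps its last pose, push and grip.
It also fails if it takes over 64 s, if anything falls off the work surface, if the arm or the gripper's body presses on something with over 40 N, if the wrist force passes 120 N, or if a joint passes its speed limit or range.

## Robot

A 6-joint arm with a two-finger parallel gripper is mounted at the origin on the work surface. World frame = base frame: x ahead of the robot, y to its left, z up, the work surface at z = 0. Lengths are in m, angles in degrees, forces in N, time in s.
With the tool pointing down it reaches from about 0.4 to 0.825 m from the base axis. Payload 7 kg.
Tool frame: the origin (TCP) lies midway between the tips of the shut fingers; the grasp point (between the pads) lies 19 mm behind it (ctrl.grip_point_offset is the distance from the TCP to the grasp point, in m); x points along the fingers, y is the direction in which the jaws open and shut, and the axes are right-handed (so a half turn about x gives the same grasp; the last joint's range is limited). The gripper opens to 88 mm and grips with 3 to 60 N. Pads are 19 mm wide; open, the fingers measure 130 mm over their backs; the gripper's body (78 mm by 193 mm) begins 47 mm behind the grasp point.
Start: joints at [-58.952, 20.546, 0.682, 0, -70.136, -16.507], TCP at [0.169, -0.653, 0.227] pointing down, gripper open.
Joint ranges: [-176.03, 176.03], [-82.01, 121.73], [-58.28, 71.71], [-173.87, 95.51], [-174.79, -0.11], [-173.66, 173.66]. Speed limits (degrees/s): [136.94, 136.94, 172.46, 180, 180, 180].

## Interface

Orientations are given as [roll, pitch, yaw] about the fixed x, y, z axes, in that order (R = Rz(yaw) Ry(pitch) Rx(roll)).
In Python, from plant import ctrl gives the robot as it stands.
- The arm moves only by the tool drive_tool, never from a script. Its argument "plan" is a list of rows, each a list of 3 entries, a list of its own where there are three numbers: the shift along the tool's x, y, z in m, then the turn, a rotation vector about the tool's x, y, z in degrees, then the opening, from 0 (shut) to 1 (fully open). In form: [[[dx, dy, dz], [wx, wy, wz], grip], ...]. A call has 1 to 20 rows; each row is the pose to reach, as a shift and turn from the pose measured when the call began, along the tool's axes at that moment; what a row does not reach only later rows make up. A row lasts 1/12 s, in which the tool goes at most 41.7 mm and 7.16 degrees, less where a joint would pass 70% of its speed; a pose out of reach is approached as far as the arm can. A call with a gripper value outside its range is refused whole. The fingers move at their own pace and stop on an object; the grip force is fixed at half the most. Time passes only in rows, so rows that repeat a pose let the fingers close. It gives the time, the measured TCP pose, the force and the opening at its end, in the units of the state.
- ctrl.get_obs(): the state, without advancing time (a new reading comes with each control period).
- ctrl.snapshot(name): name is "side" or "top" or "wrist"; returns the picture (480x640x3 uint8, blue, green, red); there is no depth.
- ctrl.get_calibration(name): a dict with "fx", "fy", "cx", "cy" (pixels), "R" (3x3) and "t" (3): a world point X has camera coordinates R X + t. Camera axes: x right, y down, z forward; pixel columns grow to the right and rows downward; lengths in m; the calibration is good to about 2 mm. A picture is of the moment at which its call begins: read the wrist's pose just before it. get_calibration takes no time and is no camera call; for the wrist camera it gives the pose at the moment of the call.
- ctrl.close_job(): hands the job in, once; it reports no verdict.
Trained networks look in the newest picture that a camera, given by its name, has taken for a name from the list of things; names that differ only in an ending like _2 or _b are one class to them, and where a whole thing is asked for, a point or a joint stands for the part that bears it (a point fixed in the world has none). Each returns a list of dicts, best first, with "confidence" (0 to 1); they miss things now and then, are a little off and sometimes report something else, mostly with a low value. They report only what shows in the picture. A call takes as long as a camera call. They do not tell look-alikes from the thing itself.
- ctrl.cut_out(camera, name): "pixels" (480x640 bool, what is visible of it) and "pixel" ([column, row] in pixels, amid what is visible of it).
- ctrl.landmark_of(camera, name): "pixel" ([column, row] in pixels: a listed point, or the origin of a listed thing).
The state is a dict: "clock": time; "joint_pos": joint angles; "qvel": joint speeds; "tau": joint torques, N m; "tool_pos": TCP position; "orientation": TCP orientation; "force": force on the tool from outside, world axes, zero at the start; "moment": the same for the moment, N m; "opening": finger opening in m.
Only numpy, scipy, OpenCV 4.12 (cv2) and the standard library are available. Lean on these libraries where they do the work, as an engineer would, in place of code of your own. Each camera call takes 0.05 s, during which the arm holds its last target. There are 200 camera calls.

## Working session

There is one attempt and no reset: what is moved stays moved. The work goes in short steps, Python scripts to look and compute and a tool call to move; the robot and the scene stay as the last step left them, time stands still between calls to the robot, and variables do not carry over. Pictures are saved under pics/ and viewed, about 8 in all and at most 12, crops included, and the job is handed in when it is done.

Besides the shell and the picture viewer there is one more tool, called after "Emit:" as name([rows], argument=value, ...), one row to a line, values as JSON. drive_tool: Moves the arm, as the interface text tells. Its arguments: {"type":"object","properties":{"plan":{"type":"array","items":{"type":"array"}}},"required":["plan"]}

```bash
mkdir -p pics; ls
python3 - <<'E'
from plant import ctrl
import cv2
o=ctrl.get_obs();print(o)
for c in ["top","side"]:
    im=ctrl.snapshot(c);cv2.imwrite(f"pics/{c}0.png",im)
    k=ctrl.get_calibration(c);print(c,k)
    for n in ["scope","dock","vise","stone","dimmer_top","lamp","bur_rack","bottle"]:
        print(n,[(r["confidence"],r["pixel"]) for r in ctrl.landmark_of(c,n)][:4])
E
```

```text
pics
{'clock': 0.0, 'joint_pos': array([-5.89534961e+01,  2.05902660e+01,  6.34035612e-01, -1.88034522e-02,
       -7.01348423e+01, -1.65071434e+01]), 'qvel': array([ 0.01661014, -0.04413482,  0.04959191, -0.05903131,  0.03651942,
        0.05418979]), 'tau': array([-1.81423053e-03, -5.82722962e+01,  2.93051845e+01,  6.99702144e+00,
        6.79300865e-03, -1.65119905e-04]), 'tool_pos': array([ 0.16930684, -0.65292771,  0.225642  ]), 'orientation': array([ 95.52444076,  89.90722725, 110.05739763]), 'force': array([ 0.14928703, -0.36739227,  0.55668241]), 'moment': array([0.03404768, 0.0345836 , 0.02270333]), 'opening': 0.08767462565693124}
top {'fx': 619.4953470939573, 'fy': 619.4953470939573, 'cx': 321.70059685744, 'cy': 237.13058678254842, 'R': array([[-0.00597866, -0.99990779,  0.01219262],
       [-0.99748121,  0.00510148, -0.07074751],
       [ 0.07067878, -0.01258489, -0.99741974]]), 't': array([-0.05327631,  0.56441922,  1.51959314])}
scope [(0.77, [265.7, 243.1]), (0.61, [226.8, 233.7]), (0.55, [220.0, 265.0])]
dock [(0.76, [322.3, 303.2]), (0.59, [265.3, 235.8]), (0.53, [487
[... 307 characters left out ...]
{'fx': 514.5072672522751, 'fy': 514.5072672522751, 'cx': 320.0378560132246, 'cy': 237.94182649665655, 'R': array([[-0.89279296, -0.44995273,  0.02152351],
       [-0.25010165,  0.45537736, -0.85444756],
       [ 0.3746597 , -0.76822783, -0.51909162]]), 't': array([0.49072121, 0.27108286, 1.01696913])}
scope [(0.74, [304.6, 353.5]), (0.63, [269.2, 337.8]), (0.61, [301.2, 310.5])]
dock [(0.88, [388.0, 298.7]), (0.68, [306.0, 315.0])]
vise [(0.82, [342.5, 234.9])]
stone [(0.77, [343.7, 201.2])]
dimmer_top [(0.65, [268.0, 393.1])]
lamp [(0.98, [257.9, 392.4]), (0.58, [403.7, 258.5])]
bur_rack [(0.63, [332.3, 270.1]), (0.42, [359.9, 326.1])]
bottle [(0.62, [282.2, 251.7]), (0.62, [254.6, 390.9])]
```

View pics/top0.png

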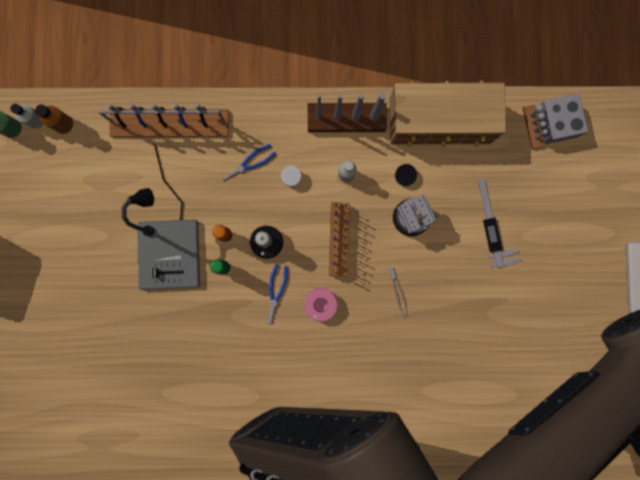

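View pics/side0.png

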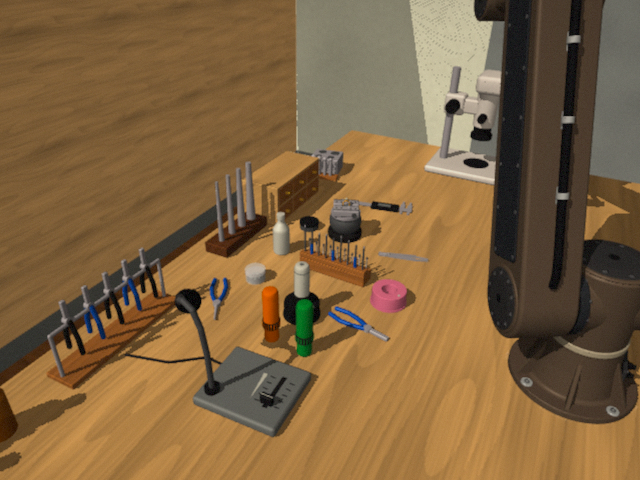

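The top view shows the lamp at (168,255) and its slot near (168,271). The white scope stands in the black dock at (266,241), with orange (222,232) and green (220,266) look-alikes to the left of it. The rack is at (340,240), the vise at (414,215) and the pink decoy at (321,305).

```bash
cat > h.py <<'E'
import numpy as np, cv2
from plant import ctrl
def onplane(k,px,z):
    d=k["R"].T@np.array([(px[0]-k["cx"])/k["fx"],(px[1]-k["cy"])/k["fy"],1]); c=-k["R"].T@k["t"]
    return (c+d*(z-c[2])/d[2]).round(4)
def proj(k,X):
    p=k["R"]@np.array(X)+k["t"]; return np.array([k["fx"]*p[0]/p[2]+k["cx"],k["fy"]*p[1]/p[2]+k["cy"]]).round(1)
def tri(ks,ps):
    P=[np.diag([1,1,1])@np.array([[k["fx"],0,k["cx"]],[0,k["fy"],k["cy"]],[0,0,1]])@np.c_[k["R"],k["t"]] for k in ks]
    x=cv2.triangulatePoints(P[0],P[1],np.array(ps[0],float),np.array(ps[1],float)); return (x[:3]/x[3]).ravel().round(4)
E
python3 - <<'E'
from h import *
T=ctrl.get_calibration("top");S=ctrl.get_calibration("side")
for n,a,b,z in [("stone",(415.8,208.1),(343.7,201.2),.1155),("scope",(265.7,243.1),(304.6,315),.006),("dock",(265.3,235.8),(306,315),0),("vise",(410.9,216.6),(342.5,234.9),0),("dim",(150.3,271.3),(268,393.1),.0415),("lamp",(166.5,252.6),(257.9,392.4),0),("rack",(340.1,241.7),(332.3,270.1),0)]:
    print(n,onplane(T,a,z),onplane(S,b,z),tri([T,S],[a,b]))
t=cv2.imread("pics/top0.png")[205:305,125:295];s=cv2.imread("pics/side0.png")[335:435,190:330]
f=lambda i:cv2.resize(i,(800,int(800*i.shape[0]/i.shape[1])),interpolation=3)
cv2.imwrite("pics/t1.png",f(t));cv2.imwrite("pics/s1.png",f(s))
for n in ["scope","dock","bur_rack","lamp"]:
    for r in ctrl.cut_out("top",n):
        q=np.argwhere(r["pixels"]);print(n,r["confidence"],r["pixel"],q.min(0),q.max(0))
E
```

```text
stone [ 0.6245 -0.2762  0.1155] [ 0.612  -0.2598  0.1155] [ 0.6237 -0.2788  0.1044]
scope [0.5509 0.0838 0.006 ] [0.5424 0.0911 0.006 ] [ 0.5496  0.0836 -0.0019]
dock [0.5696 0.0852 0.    ] [0.543  0.0833 0.    ] [ 0.5606  0.0816 -0.0056]
vise [ 0.6165 -0.2826  0.    ] [ 0.617  -0.2754  0.    ] [ 0.6181 -0.2828 -0.0044]
dim [0.4814 0.3615 0.0415] [0.4787 0.3469 0.0415] [0.478  0.357  0.0528]
lamp [0.5287 0.3326 0.    ] [0.517  0.3231 0.    ] [0.5231 0.3289 0.0043]
rack [ 0.5538 -0.1029  0.    ] [ 0.5671 -0.1041  0.    ] [ 0.558  -0.1009  0.0042]
scope 0.8 [219.9, 265.9] [261 210] [274 228]
scope 0.53 [218.1, 235.8] [225 212] [242 233]
scope 0.52 [262.9, 238.0] [232 255] [248 272]
dock 0.93 [269.6, 243.5] [226 249] [258 282]
dock 0.92 [323.4, 306.5] [288 304] [320 337]
bur_rack 0.83 [339.5, 238.3] [203 329] [275 349]
lamp 0.82 [163.5, 248.5] [188 122] [289 199]
lamp 0.34 [489.1, 232.5] [181 478] [267 513]
```

View pics/t1.png

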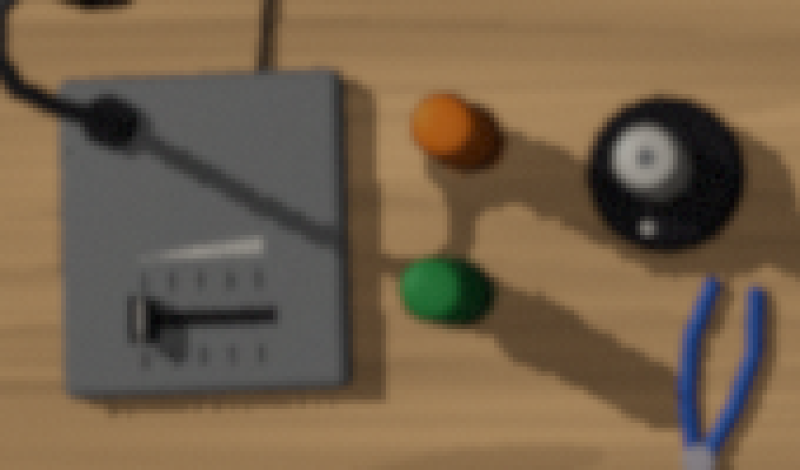

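```bash
cat >> h.py <<'E'
from scipy.spatial.transform import Rotation as Ro
def move(target,ydir=None):
    "shift in tool axes and turn to reach TCP target with tool x down, tool y along ydir"
    o=ctrl.get_obs();R=Ro.from_euler("xyz",o["orientation"],degrees=True).as_matrix()
    print("t",round(o["clock"],2),"tcp",o["tool_pos"].round(4),"open",round(o["opening"],4),"F",o["force"].round(1));print("axes (cols)\n",R.round(3))
    print("shift",(R.T@(np.array(target)-o["tool_pos"])).round(4))
    if ydir is not None:
        x=np.array([0,0,-1.]);y=np.array([*ydir,0.]);y/=np.linalg.norm(y)
        for s in (1,-1):
            G=np.c_[x,s*y,np.cross(x,s*y)];print("turn",s,Ro.from_matrix(R.T@G).as_rotvec(degrees=True).round(1))
E
python3 - <<'E'
from h import *
move([.45,-.35,.25],[1,0])
T=ctrl.get_calibration("top")
C=lambda x,y:(125+x/4.706,205+y/4.706)
for n,p,z in [("green top",C(425,290),.128),("orange top",C(440,127),.128),("white top",C(645,157),.134),("dock top",C(665,174),.036),("captop",C(137,318),.0415),("mark1",C(145,316),.022),("mark4",C(233,316),.022),("mark5",C(263,315),.022)]: print(n,onplane(T,p,z))
E
```

```text
t 1.1 tcp [ 0.1695 -0.6534  0.2266] open 0.0878 F [ 0.2  1.2 -0.7]
axes (cols)
 [[ 0.    -0.251  0.968]
 [-0.     0.968  0.251]
 [-1.    -0.     0.   ]]
shift [-0.0234  0.2232  0.3477]
turn 1 [104.5   0.    0. ]
turn -1 [-75.5  -0.    0. ]
green top [0.4898 0.19   0.128 ]
orange top [0.5696 0.1831 0.128 ]
white top [0.5539 0.0822 0.134 ]
dock top [0.5518 0.0799 0.036 ]
captop [0.4782 0.3522 0.0415]
mark1 [0.4796 0.3531 0.022 ]
mark4 [0.4793 0.3071 0.022 ]
mark5 [0.4797 0.2914 0.022 ]
```

Emit:
drive_tool([
  [[-0.03,0.22,0.35],[-7,0,0],0],
  [[-0.03,0.22,0.35],[-14,0,0],0],
  [[-0.03,0.22,0.35],[-21,0,0],0],
  [[-0.03,0.22,0.35],[-28,0,0],0],
  [[-0.03,0.22,0.35],[-35,0,0],0],
  [[-0.03,0.22,0.35],[-42,0,0],0],
  [[-0.03,0.22,0.35],[-49,0,0],0],
  [[-0.03,0.22,0.35],[-56,0,0],0],
  [[-0.03,0.22,0.35],[-63,0,0],0],
  [[-0.03,0.22,0.35],[-70,0,0],0],
  [[-0.03,0.22,0.35],[-73,0,0],0],
  [[-0.03,0.4,0.4],[-73,0,0],0],
  [[-0.03,0.4,0.4],[-73,0,0],0],
  [[-0.03,0.4,0.4],[-73,0,0],0],
  [[-0.03,0.58,0.44],[-73,0,0],0],
  [[-0.03,0.58,0.44],[-73,0,0],0],
  [[-0.03,0.58,0.44],[-73,0,0],0],
  [[-0.03,0.58,0.44],[-73,0,0],0],
  [[-0.03,0.58,0.44],[-73,0,0],0],
  [[-0.03,0.58,0.44],[-73,0,0],0],
])

```text
clock: 2.77
tool_pos: [0.4492, 0.0207, 0.2571]
orientation: [-60.9, 89.9, 26.7]
force: [1.0, 0.2, -0.4]
opening: 0.0006
```

Run:
```python
from h import *
move([.465,.39,.22],[1,-.04])
print(ctrl.get_obs()["joint_pos"].round(1))
```

```text
t 2.77 tcp [0.4492 0.0207 0.2571] open 0.0006 F [ 1.   0.2 -0.4]
axes (cols)
 [[ 0.001 -0.999  0.043]
 [ 0.001  0.043  0.999]
 [-1.    -0.001  0.001]]
shift [ 0.0374 -0.      0.3696]
turn 1 [ 1.799e+02  1.000e-01 -1.000e-01]
turn -1 [-0.1  0.   0.1]
[ 27.9  -2.6 -23.4   0.  -69.1 -30.3]
```

Emit:
drive_tool([
  [[0.02,0,0.37],[0,0,0],0],
  [[0.02,0,0.37],[0,0,0],0],
  [[0.02,0,0.37],[0,0,0],0],
  [[0.03,0,0.37],[0,0,0],0],
  [[0.03,0,0.37],[0,0,0],0],
  [[0.03,0,0.37],[0,0,0],0],
  [[0.03,0,0.37],[0,0,0],0],
  [[0.03,0,0.37],[0,0,0],0],
  [[0.03,0,0.37],[0,0,0],0],
  [[0.03,0,0.37],[0,0,0],0],
  [[0.03,0,0.37],[0,0,0],0],
  [[0.03,0,0.37],[0,0,0],0],
])

```text
clock: 3.77
tool_pos: [0.4647, 0.3904, 0.227]
orientation: [-94.8, 90.0, -7.2]
force: [0.5, 0.6, 0.7]
opening: 0.0007
```

Run:
```python
from h import *
move([.465,.39,.03],[1,0])
k=ctrl.get_calibration("wrist");im=ctrl.snapshot("wrist");cv2.imwrite("pics/w1.png",im)
print(k["fx"],"cam pos",-k["R"].T@k["t"])
for r in ctrl.landmark_of("wrist","dimmer_top"): print(r,onplane(k,r["pixel"],.0415))
for p in [(0,0),(640,0),(0,480),(640,480)]: print(onplane(k,p,.022))
```

```text
t 3.77 tcp [0.4647 0.3904 0.227 ] open 0.0007 F [0.5 0.6 0.7]
axes (cols)
 [[ 0.001 -0.999  0.042]
 [-0.     0.042  0.999]
 [-1.    -0.001 -0.   ]]
shift [ 1.97e-01 -1.00e-04 -4.00e-04]
turn 1 [1.776e+02 1.000e-01 0.000e+00]
turn -1 [-2.4 -0.   0. ]
407.33707632745785 cam pos [0.46265708 0.31723775 0.38444438]
{'pixel': [299.1, 174.5], 'confidence': 0.61} [0.4847 0.3537 0.0415]
[0.715  0.2086 0.022 ]
[0.2081 0.2302 0.022 ]
[0.8356 0.6762 0.022 ]
[0.1299 0.7055 0.022 ]
```

View pics/w1.png

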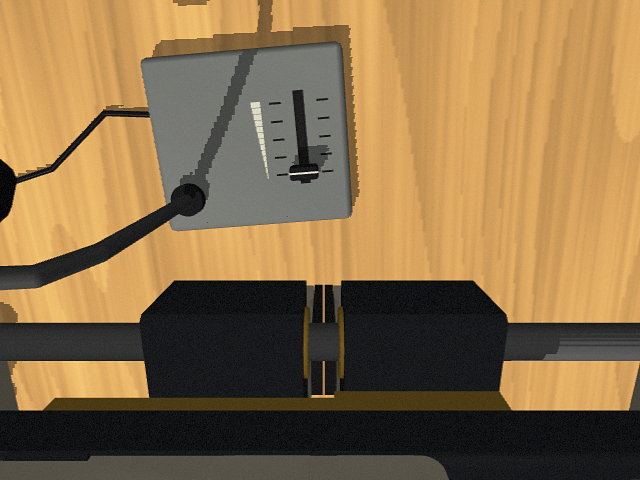

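The cap is at (304,172), at the dim end. The marks run from (282,174)/(327,170) for dim to (274,102)/(322,99) for full, and the fourth is at (276,121)/(324,117). The closed fingers are at rows 285–395.

Run:
```python
from h import *
k=ctrl.get_calibration("wrist")
L=[(282,174),(281,157),(277,138),(276,121),(274,102)];R=[(327,170),(326,153),(325,136),(324,117),(322,99)]
for a,b in zip(L,R): print(onplane(k,a,.022)[:2],onplane(k,b,.022)[:2])
print("cap",onplane(k,(304,172),.0415),onplane(k,(304,173),.0415))
move([.465,.39,.03],[1,0])
```

```text
[0.5016 0.3542] [0.4616 0.3524]
[0.5014 0.3394] [0.4619 0.3377]
[0.5037 0.3232] [0.4622 0.3233]
[0.5035 0.3091] [0.4623 0.3076]
[0.504  0.2936] [0.4634 0.293 ]
cap [0.481  0.3513 0.0415] [0.481  0.3521 0.0415]
t 3.87 tcp [0.4651 0.3896 0.2278] open 0.0002 F [-0.5 -0.8 -0.7]
axes (cols)
 [[ 0.002 -0.999  0.043]
 [ 0.001  0.043  0.999]
 [-1.    -0.001  0.001]]
shift [0.1978 0.0004 0.0002]
turn 1 [ 1.775e+02  1.000e-01 -1.000e-01]
turn -1 [-2.5  0.1  0.1]
```

Emit:
drive_tool([
  [[0.06,0.005,0],[-4,0,0],0],
  [[0.1,0.005,0],[-4,0,0],0],
  [[0.14,0.005,0],[-4,0,0],0],
  [[0.17,0.005,0],[-4,0,0],0],
  [[0.19,0.005,0],[-4,0,0],0],
  [[0.199,0.005,0],[-4,0,0],0],
  [[0.199,0.005,0],[-4,0,0],0],
  [[0.199,0.004,-0.01],[-4,0,0],0],
  [[0.199,0.004,-0.02],[-4,0,0],0],
  [[0.199,0.003,-0.028],[-4,0,0],0],
  [[0.199,0.003,-0.034],[-4,0,0],0],
  [[0.199,0.002,-0.04],[-4,0,0],0],
  [[0.199,0.002,-0.046],[-4,0,0],0],
  [[0.199,0.001,-0.052],[-4,0,0],0],
  [[0.199,0.001,-0.056],[-4,0,0],0],
  [[0.199,0.001,-0.059],[-4,0,0],0],
  [[0.199,0.001,-0.06],[-4,0,0],0],
  [[0.199,0.001,-0.06],[-4,0,0],0],
])

```text
clock: 5.37
tool_pos: [0.4616, 0.3294, 0.0285]
orientation: [-76.0, 89.9, 15.5]
force: [-0.6, -0.1, 0.1]
opening: 0.0004
```

Run:
```python
from h import *
move([.465,.3235,.03],[1,.03])
k=ctrl.get_calibration("wrist");im=ctrl.snapshot("wrist")
for r in ctrl.landmark_of("wrist","dimmer_top"): print(r,onplane(k,r["pixel"],.0415))
for y in (.352,.337,.322,.307,.292): print(proj(k,[.503,y,.022]),proj(k,[.463,y,.022]))
cv2.imwrite("pics/w2.png",im[60:420,160:640])
```

```text
t 5.37 tcp [0.4616 0.3294 0.0285] open 0.0004 F [-0.6 -0.1  0.1]
axes (cols)
 [[ 0.001 -1.    -0.026]
 [ 0.    -0.026  1.   ]
 [-1.    -0.001  0.   ]]
shift [-0.0015 -0.0033 -0.006 ]
turn 1 [ 1.798e+02  1.000e-01 -0.000e+00]
turn -1 [-0.2  0.   0.1]
{'pixel': [267.4, 280.1], 'confidence': 0.77} [0.4843 0.3121 0.0415]
[232.5 346.5] [321.3 348.6]
[231.4 316. ] [322.2 318.2]
[230.2 284.2] [323.  286.5]
[228.9 250.9] [323.9 253.3]
[227.6 215.9] [324.9 218.4]
```

View pics/w2.png

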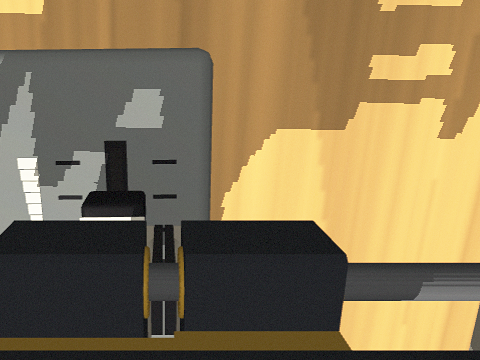

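The white centre line of the cap is at full-image row 278, just short of mark 4 (row 256.5 at base height). Mark 5 is at row 221.5.

Run:
```python
from h import *
k=ctrl.get_calibration("wrist")
for p in [(229,257.5),(324,256.5),(227,222),(324,221.5)]: print(onplane(k,p,.022))
for r in (277,278,279,280): print(onplane(k,(272,r),.0415))
```

```text
[0.5029 0.31   0.022 ]
[0.4628 0.3085 0.022 ]
[0.5031 0.2946 0.022 ]
[0.4632 0.2933 0.022 ]
[0.4823 0.3109 0.0415]
[0.4823 0.3113 0.0415]
[0.4823 0.3117 0.0415]
[0.4823 0.3121 0.0415]
```

Emit:
drive_tool([
  [[0,0,-0.001],[0,0,0],0],
  [[0,0,-0.002],[0,0,0],0],
  [[0,0,-0.002],[0,0,0],0],
  [[0,0,-0.002],[0,0,0],0],
  [[0,0,0.02],[0,0,0],0],
  [[0,0,0.04],[0,0,0],0],
  [[0,0,0.04],[0,0,0],0],
  [[-0.04,0,0.04],[0,0,0],0],
  [[-0.08,0,0.04],[0,0,0],0],
  [[-0.08,0,0.04],[0,0,0],0],
  [[-0.08,0,0.04],[0,0,0],0],
])

```text
clock: 6.38
tool_pos: [0.4611, 0.3704, 0.111]
orientation: [-43.8, 89.7, 47.7]
force: [-0.6, 0.3, -1.1]
opening: 0.0003
```

Run:
```python
from h import *
move([.465,.3235,.03],[1,.03])
k=ctrl.get_calibration("wrist");im=ctrl.snapshot("wrist")
for r in ctrl.landmark_of("wrist","dimmer_top"): print(r,onplane(k,r["pixel"],.0415))
c=proj(k,[.48,.32,.03]).astype(int);print(c)
x0,y0=max(c[0]-90,0),max(c[1]-70,0);print(x0,y0)
cv2.imwrite("pics/w3.png",cv2.resize(im[y0:y0+140,x0:x0+180],None,fx=4,fy=4,interpolation=cv2.INTER_CUBIC))
```

```text
t 6.38 tcp [0.4611 0.3704 0.111 ] open 0.0003 F [-0.6  0.3 -1.1]
axes (cols)
 [[ 0.003 -1.    -0.027]
 [ 0.004 -0.027  1.   ]
 [-1.    -0.004  0.004]]
shift [ 0.0809 -0.0023 -0.0473]
turn 1 [179.8   0.3  -0.3]
turn -1 [-0.2  0.2  0.2]
{'pixel': [286.6, 151.0], 'confidence': 0.95} [0.484  0.3101 0.0415]
{'pixel': [222.6, 171.9], 'confidence': 0.38} [0.5193 0.3223 0.0415]
[295 167]
205 97
```

View pics/w3.png

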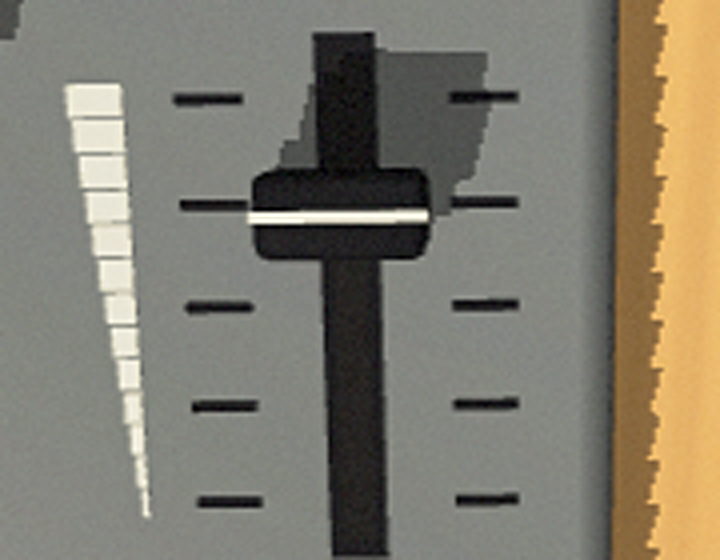

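The white line is at row 151.0, mark 4 at row 148 and mark 5 at row 121.5, all well resolved.

Run:
```python
from h import *
k=ctrl.get_calibration("wrist");print(ctrl.get_obs()["tool_pos"])
x=205+340/4
for r in (98,204,306,405,501): print("mark",onplane(k,(x,97+r/4),.022)[1])
print("cap",onplane(k,(x,97+216/4),.0415)[1])
```

```text
[0.45987325 0.36883338 0.10818334]
mark 0.2925
mark 0.3073
mark 0.3221
mark 0.3369
mark 0.3518
cap 0.308
```

Emit:
drive_tool([
  [[-0.04,0,0],[0,0,0],1],
  [[-0.08,0,0],[0,0,0],1],
  [[-0.12,0,-0.01],[0,0,0],1],
  [[-0.13,-0.01,-0.03],[0,0,0],1],
  [[-0.13,-0.03,-0.06],[0,0,0],1],
  [[-0.13,-0.05,-0.1],[0,0,0],1],
  [[-0.13,-0.07,-0.13],[0,0,0],1],
  [[-0.13,-0.08,-0.16],[0,0,0],1],
  [[-0.13,-0.085,-0.19],[0,0,0],1],
  [[-0.13,-0.085,-0.2],[0,0,0],1],
  [[-0.13,-0.085,-0.2],[0,0,0],1],
  [[-0.13,-0.085,-0.2],[0,0,0],1],
  [[-0.13,-0.085,-0.2],[0,0,0],1],
  [[-0.13,-0.085,-0.2],[0,0,0],1],
])

```text
clock: 7.65
tool_pos: [0.5497, 0.172, 0.2377]
orientation: [135.8, 90.0, -132.6]
force: [0.3, -0.2, -0.0]
opening: 0.0857
```

Run:
```python
from h import *
move([.553,.0815,.077],[1,0])
k=ctrl.get_calibration("wrist");im=ctrl.snapshot("wrist")
for n,z in (("scope",.006),("dock",0)):
    for r in ctrl.landmark_of("wrist",n): print(n,r,onplane(k,r["pixel"],z))
    for r in ctrl.cut_out("wrist",n):
        c=cv2.minEnclosingCircle(np.argwhere(r["pixels"])[:,::-1].astype(np.float32));print(n,r["confidence"],r["pixel"],c)
print(proj(k,[.553,.0815,.134]),proj(k,[.553,.0815,.036]))
cv2.imwrite("pics/w4.png",im)
```

```text
t 7.65 tcp [0.5497 0.172  0.2377] open 0.0857 F [ 0.3 -0.2 -0. ]
axes (cols)
 [[-0.001 -1.    -0.027]
 [-0.001 -0.027  1.   ]
 [-1.     0.001 -0.001]]
shift [ 0.1608 -0.0009 -0.0904]
turn 1 [-1.784e+02  1.000e-01 -1.000e-01]
turn -1 [ 1.6 -0.  -0. ]
scope {'pixel': [378.1, 223.8], 'confidence': 0.76} [0.4966 0.1876 0.006 ]
scope {'pixel': [298.6, 213.3], 'confidence': 0.68} [0.5746 0.1792 0.006 ]
scope {'pixel': [320.8, 110.6], 'confidence': 0.58} [0.5554 0.0834 0.006 ]
scope 0.9 [292.5, 237.6] ((293.5, 238.0), 36.266475677490234)
scope 0.82 [395.9, 247.1] ((391.72930908203125, 245.88217163085938), 40.47621154785156)
scope 0.69 [316.0, 100.7] ((315.9789123535156, 102.7952880859375), 29.22265625)
dock 0.87 [330.8, 129.1] ((318.6102294921875, 107.49212646484375), 49.63943099975586)
dock 0.66 [501.5, 3.7] ((503.5, 0.0), 14.500100135803223)
[323.6  98.5] [323.5 106.7]
```

View pics/w4.png

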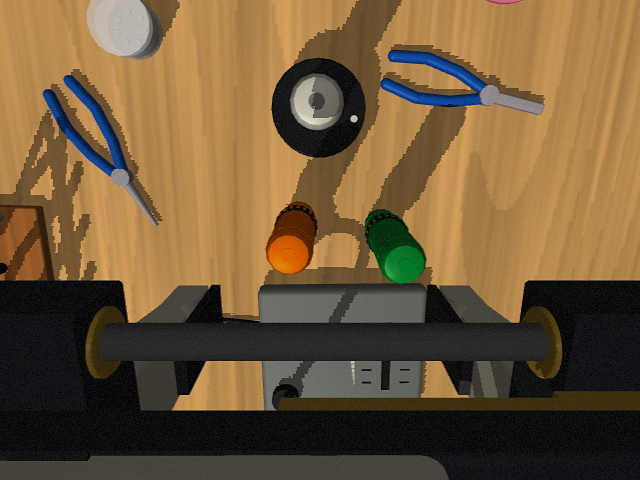

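The scope top is at (317,101) inside the black dock, whose circle is centred at about (318.5,107). Orange (290,253) and green (403,262) are nearer the camera, clear of the scope.

Run:
```python
from h import *
k=ctrl.get_calibration("wrist")
print(onplane(k,(317,101),.134),onplane(k,(317,101.5),.058),onplane(k,(318.5,107.5),.036))
move([.5555,.083,.077],[1,0.027])
```

```text
[0.5572 0.0828 0.134 ] [0.5584 0.0786 0.058 ] [0.5574 0.082  0.036 ]
t 7.9 tcp [0.5499 0.1718 0.2382] open 0.0878 F [ 0.2  0.4 -0.3]
axes (cols)
 [[ 0.    -1.    -0.027]
 [-0.    -0.027  1.   ]
 [-1.    -0.    -0.   ]]
shift [ 0.1612 -0.0032 -0.0889]
turn 1 [-180.   -0.   -0.]
turn -1 [ 0. -0.  0.]
```

Emit:
drive_tool([
  [[0,-0.003,-0.04],[0,0,0],1],
  [[0,-0.003,-0.08],[0,0,0],1],
  [[0,-0.003,-0.0895],[0,0,0],1],
  [[0,-0.003,-0.0895],[0,0,0],1],
  [[0,-0.003,-0.0895],[0,0,0],1],
  [[0.04,-0.004,-0.0895],[0,0,0],1],
  [[0.08,-0.004,-0.0895],[0,0,0],1],
  [[0.12,-0.004,-0.0895],[0,0,0],1],
  [[0.15,-0.004,-0.0895],[0,0,0],1],
  [[0.161,-0.004,-0.0895],[0,0,0],1],
  [[0.161,-0.004,-0.0895],[0,0,0],1],
  [[0.161,-0.004,-0.0895],[0,0,0],0.6],
  [[0.161,-0.004,-0.0895],[0,0,0],0.4],
  [[0.161,-0.004,-0.0895],[0,0,0],0.2],
  [[0.161,-0.004,-0.0895],[0,0,0],0],
  [[0.161,-0.004,-0.0895],[0,0,0],0],
  [[0.161,-0.004,-0.0895],[0,0,0],0],
  [[0.161,-0.004,-0.0895],[0,0,0],0],
  [[0.161,-0.004,-0.0895],[0,0,0],0],
  [[0.161,-0.004,-0.0895],[0,0,0],0],
])

```text
clock: 9.57
tool_pos: [0.5563, 0.0823, 0.0773]
orientation: [-157.7, 90.0, -66.1]
force: [0.1, 0.1, -0.1]
opening: 0.0337
```

Run:
```python
from h import *
move([.55,.083,.25],[1,0])
```

```text
t 9.57 tcp [0.5563 0.0823 0.0773] open 0.0337 F [ 0.1  0.1 -0.1]
axes (cols)
 [[ 0.    -1.    -0.027]
 [-0.    -0.027  1.   ]
 [-1.    -0.    -0.   ]]
shift [-0.1727  0.0063  0.0008]
turn 1 [-178.5   -0.    -0. ]
turn -1 [ 1.5 -0.   0. ]
```

Emit:
drive_tool([
  [[-0.015,0,0],[0,0,0],0],
  [[-0.035,0,0],[0,0,0],0],
  [[-0.07,0,0],[0,0,0],0],
  [[-0.105,0,0],[0,0,0],0],
  [[-0.14,0,0],[0,0,0],0],
  [[-0.165,0,0],[0,0,0],0],
  [[-0.173,0,0],[0,0,0],0],
  [[-0.173,0,0],[0,0,0],0],
  [[-0.173,-0.003,-0.02],[0,0,0],0],
  [[-0.173,-0.01,-0.05],[0,0,0],0],
  [[-0.173,-0.02,-0.08],[0,0,0],0],
  [[-0.173,-0.03,-0.11],[0,0,0],0],
  [[-0.173,-0.035,-0.14],[0,0,0],0],
  [[-0.173,-0.04,-0.17],[0,0,0],0],
  [[-0.173,-0.045,-0.2],[0,0,0],0],
  [[-0.173,-0.045,-0.22],[0,0,0],0],
  [[-0.173,-0.045,-0.23],[0,0,0],0],
  [[-0.173,-0.045,-0.23],[0,0,0],0],
  [[-0.173,-0.045,-0.23],[0,0,0],0],
  [[-0.173,-0.045,-0.23],[0,0,0],0],
])

```text
clock: 11.23
tool_pos: [0.6071, -0.1456, 0.2492]
orientation: [83.9, 89.9, 175.5]
force: [-0.0, -0.2, -0.9]
opening: 0.0334
```

Run:
```python
from h import *
move([.62,-.28,.1965],[1,0.027])
k=ctrl.get_calibration("wrist");im=ctrl.snapshot("wrist")
for n,z in (("stone",.1155),("vise",0),("scope",0.2)):
    for r in ctrl.landmark_of("wrist",n): print(n,r,onplane(k,r["pixel"],z))
for c in ("top","side"):
    cv2.imwrite(f"pics/{c}2.png",ctrl.snapshot(c)); kk=ctrl.get_calibration(c)
    for n,z in (("stone",.1155),("vise",0)):
        for r in ctrl.landmark_of(c,n): print(c,n,r,onplane(kk,r["pixel"],z))
cv2.imwrite("pics/w5.png",im)
```

```text
t 11.23 tcp [ 0.6071 -0.1456  0.2492] open 0.0334 F [-0.  -0.2 -0.9]
axes (cols)
 [[-0.001 -1.    -0.027]
 [ 0.    -0.027  1.   ]
 [-1.     0.001  0.   ]]
shift [ 0.0527 -0.0093 -0.1347]
turn 1 [-1.8e+02  1.0e-01  0.0e+00]
turn -1 [ 0.   0.  -0.1]
stone {'pixel': [314.2, 24.8], 'confidence': 0.85} [ 0.6176 -0.2829  0.1155]
vise {'pixel': [318.3, 54.2], 'confidence': 0.8} [ 0.6162 -0.284   0.    ]
scope {'pixel': [324.5, 254.8], 'confidence': 0.65} [ 0.6077 -0.1539  0.2   ]
top stone {'pixel': [420.3, 209.3], 'confidence': 0.95} [ 0.6216 -0.2867  0.1155]
top stone {'pixel': [397.6, 292.5], 'confidence': 0.29} [ 0.4277 -0.2306  0.1155]
top vise {'pixel': [409.9, 219.9], 'confidence': 0.85} [ 0.6081 -0.2799  0.    ]
side vise {'pixel': [343.5, 233.5], 'confidence': 0.59} [ 0.6178 -0.2838  0.    ]
```

View pics/w5.png

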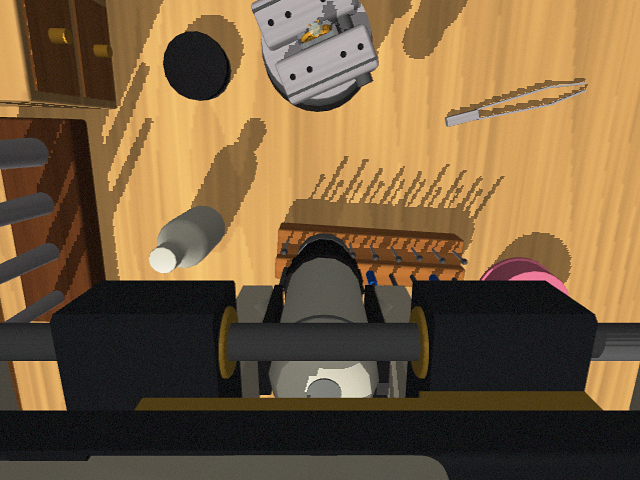

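The scope is held upright above the rack. The vise is at (317,60), with the stone and ring at about (316,28), well ahead of the scope.

Emit:
drive_tool([
  [[0,-0.005,-0.03],[0,0,0],0],
  [[0,-0.009,-0.06],[0,0,0],0],
  [[0,-0.009,-0.08],[0,0,0],0],
  [[0,-0.009,-0.09],[0,0,0],0],
  [[0,-0.009,-0.09],[0,0,0],0],
  [[0,-0.009,-0.09],[0,0,0],0],
  [[0,-0.009,-0.09],[0,0,0],0],
  [[0,-0.009,-0.09],[0,0,0],0],
])

```text
clock: 12.4
tool_pos: [0.6191, -0.235, 0.2506]
orientation: [-98.3, 90.0, -6.7]
force: [0.1, 0.2, -1.4]
opening: 0.0333
```

Run:
```python
from h import *
move([.62,-.283,.1965],[1,0.027])
k=ctrl.get_calibration("wrist");im=ctrl.snapshot("wrist");cv2.imwrite("pics/w6.png",im)
for n,z in (("stone",.1155),("scope",0.1777)):
    for r in ctrl.landmark_of("wrist",n): print(n,r,onplane(k,r["pixel"],z))
o=ctrl.get_obs()["tool_pos"];print("expected nose px",proj(k,o+[0,0,-.071]),"stone exp",proj(k,[.618,-.283,.1155]))
```

```text
t 12.4 tcp [ 0.6191 -0.235   0.2506] open 0.0333 F [ 0.1  0.2 -1.4]
axes (cols)
 [[ 0.001 -1.    -0.028]
 [-0.    -0.028  1.   ]
 [-1.    -0.001 -0.   ]]
shift [ 0.0541  0.0005 -0.048 ]
turn 1 [-1.799e+02 -1.000e-01 -0.000e+00]
turn -1 [ 0.1 -0.   0. ]
stone {'pixel': [328.8, 165.1], 'confidence': 0.91} [ 0.6177 -0.283   0.1155]
stone {'pixel': [326.9, 154.1], 'confidence': 0.51} [ 0.6192 -0.2906  0.1155]
scope {'pixel': [324.0, 255.3], 'confidence': 0.58} [ 0.6198 -0.2355  0.1777]
expected nose px [325.1 257.1] stone exp [328.3 165. ]
```

View pics/w6.png

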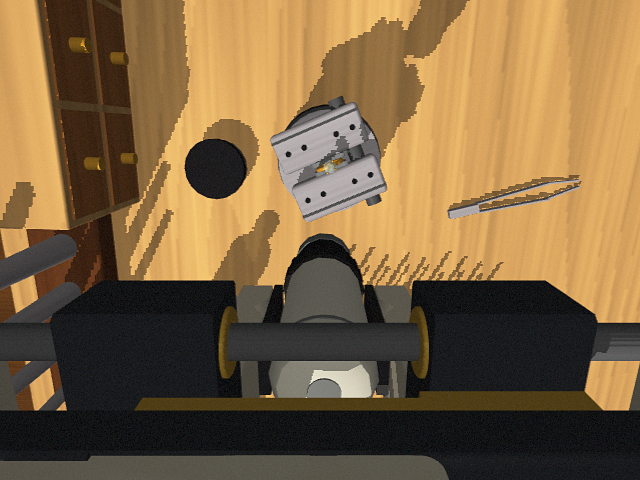

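Run:
```python
from h import *
k=ctrl.get_calibration("wrist");o=ctrl.get_obs()["tool_pos"];print(o)
print("nose front edge",proj(k,o+[0,-.016,-.071]),"sides",proj(k,o+[.016,0,-.071]),proj(k,o+[-.016,0,-.071]))
im=cv2.imread("pics/w6.png")[125:285,260:400]
cv2.imwrite("pics/w6c.png",cv2.resize(im,None,fx=3.75,fy=3.75,interpolation=cv2.INTER_CUBIC))
```

```text
[ 0.61912726 -0.23504517  0.25068368]
nose front edge [326.1 230.9] sides [298.1 256.5] [352.4 258. ]
```

View pics/w6c.png

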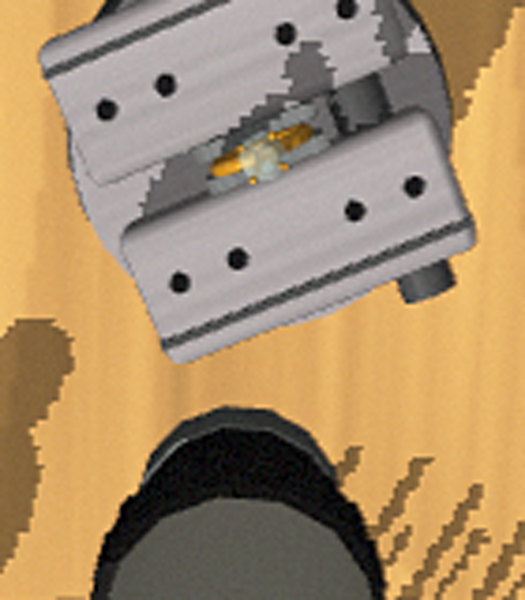

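Stone centre at full pixel (330,167), and the front edge of the nose at (323,233.5).

Emit:
drive_tool([
  [[0,0.001,-0.01],[0,0,0],0],
  [[0,0.003,-0.025],[0,0,0],0],
  [[0,0.004,-0.04],[0,0,0],0],
  [[0,0.005,-0.048],[0,0,0],0],
  [[0.01,0.005,-0.048],[0,0,0],0],
  [[0.025,0.005,-0.048],[0,0,0],0],
  [[0.035,0.005,-0.048],[0,0,0],0],
  [[0.038,0.005,-0.048],[0,0,0],0],
  [[0.038,0.005,-0.048],[0,0,0],0],
  [[0.038,0.005,-0.048],[0,0,0],0],
  [[0.038,0.005,-0.048],[0,0,0],0],
])

```text
clock: 13.47
tool_pos: [0.616, -0.2832, 0.2135]
orientation: [-112.2, 89.9, -20.6]
force: [0.0, -0.2, -1.0]
opening: 0.0337
```

Run:
```python
from h import *
move([.6155,-.2833,.197],[1,0.027])
o=ctrl.get_obs()["tool_pos"]
ims=[]
for c in ("side","wrist"):
    k=ctrl.get_calibration(c);im=ctrl.snapshot(c)
    n=o+[0,0,-.0713]
    p=proj(k,n);print(c,"nose exp",p,"top exp",proj(k,n+[0,0,.128]),"stone exp",proj(k,[.6155,-.2833,.1155]), "axes 10mm x,y,z:",*(proj(k,n+.01*np.eye(3)[i])-p for i in range(3)))
    for m in ("stone","scope"): print(m,[(r["pixel"],r["confidence"]) for r in ctrl.landmark_of(c,m)])
    x,y=(p-[50,70]).astype(int);print("crop",x,y)
    ims.append(cv2.resize(im[y:y+130,x:x+100],None,fx=4,fy=4,interpolation=cv2.INTER_CUBIC))
cv2.imwrite("pics/f1.png",np.hstack(ims))
```

```text
t 13.47 tcp [ 0.616  -0.2832  0.2135] open 0.0337 F [ 0.  -0.2 -1. ]
axes (cols)
 [[ 0.002 -1.    -0.029]
 [-0.001 -0.029  1.   ]
 [-1.    -0.002 -0.001]]
shift [ 0.0165  0.0005 -0.0001]
turn 1 [-1.799e+02 -2.000e-01 -1.000e-01]
turn -1 [ 0.1 -0.   0.1]
side nose exp [346.4 188.6] top exp [348.8 143.7] stone exp [346.1 197.5] axes 10mm x,y,z: [-3.4 -0.8] [-1.5  1.4] [ 0.2 -3.4]
stone [([347.1, 201.7], 0.72)]
scope [([305.2, 352.8], 0.95), ([267.6, 337.2], 0.64)]
crop 296 118
wrist nose exp [325.2 257. ] top exp [326.4 393. ] stone exp [325.9 244.4] axes 10mm x,y,z: [-16.9  -0.5] [-0.5 16. ] [0.1 5.4]
stone [([321.8, 243.8], 0.98)]
scope [([324.4, 254.5], 0.66)]
crop 275 187
```

View pics/f1.png

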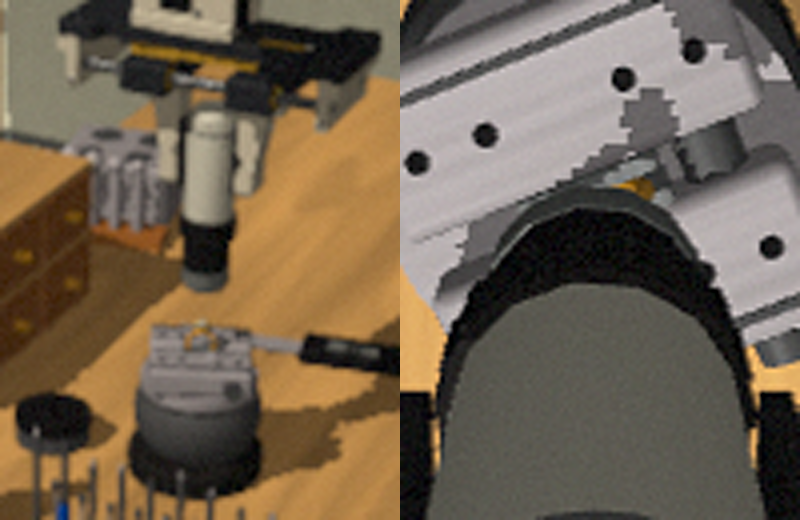

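Side view: the nose end is at about (347.5,188.8) and the stone at about (346.5,199), so they line up. The tube looks vertical. In the wrist view the nose hides the stone, as it should when centred. Now descend the last stretch.

Emit:
drive_tool([
  [[0.004,0,0],[0,0,0],0],
  [[0.008,0,0],[0,0,0],0],
  [[0.012,0,0],[0,0,0],0],
  [[0.015,0,0],[0,0,0],0],
  [[0.0165,0,0],[0,0,0],0],
  [[0.0165,0,0],[0,0,0],0],
  [[0.0165,0,0],[0,0,0],0],
  [[0.0165,0,0],[0,0,0],0],
  [[0.0165,0,0],[0,0,0],0],
  [[0.0165,0,0],[0,0,0],0],
  [[0.0165,0,0],[0,0,0],0],
  [[0.0165,0,0],[0,0,0],0],
])

```text
clock: 14.77
tool_pos: [0.6157, -0.2831, 0.1967]
orientation: [-103.3, 89.9, -11.7]
force: [-0.4, 0.1, -1.1]
opening: 0.0336
```

Run:
```python
from h import *
move([.6155,-.2833,.197],[1,0.027])
k=ctrl.get_calibration("side");im=ctrl.snapshot("side");o=ctrl.get_obs()["tool_pos"]
print(proj(k,o+[0,0,-.0713]),proj(k,[.6155,-.2833,.1155]))
print([(r["pixel"],r["confidence"]) for r in ctrl.landmark_of("side","stone")])
cv2.imwrite("pics/f2.png",cv2.resize(im[130:240,290:400],(600,600),interpolation=cv2.INTER_CUBIC))
```

```text
t 14.77 tcp [ 0.6157 -0.2831  0.1967] open 0.0336 F [-0.4  0.1 -1.1]
axes (cols)
 [[ 0.002 -1.    -0.028]
 [-0.    -0.028  1.   ]
 [-1.    -0.001 -0.   ]]
shift [-0.0003  0.0002 -0.0002]
turn 1 [-1.799e+02 -1.000e-01 -0.000e+00]
turn -1 [ 0.1 -0.   0.1]
[346.2 194.2] [346.1 197.5]
[([345.9, 200.6], 0.75)]
```

View pics/f2.png

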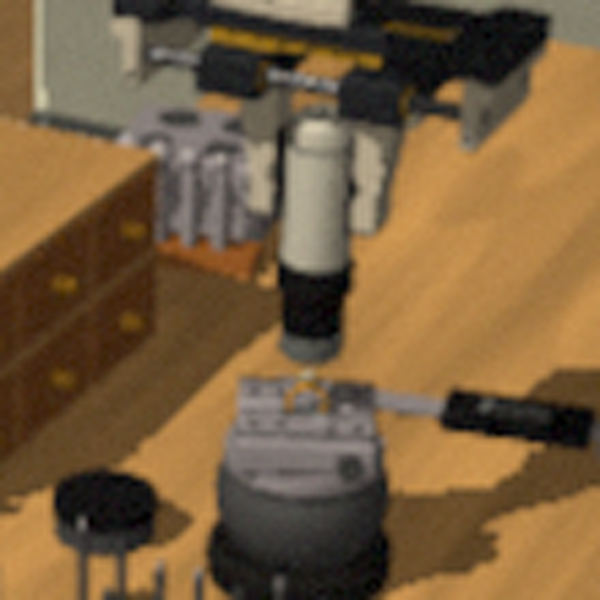

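Emit:
drive_tool([
  [[0,-0.001,0],[0,0,0],0],
  [[0,-0.001,0],[0,0,0],0],
  [[0,-0.001,0],[0,0,0],0],
  [[0,-0.001,0],[0,0,0],0],
  [[0,-0.001,0],[0,0,0],0],
  [[0,-0.001,0],[0,0,0],0],
])

```text
clock: 15.37
tool_pos: [0.6167, -0.2831, 0.1967]
orientation: [-103.2, 89.9, -11.6]
force: [0.0, -0.8, -0.9]
opening: 0.0337
```

Run:
```python
from plant import ctrl
o=ctrl.get_obs();print(o["clock"],o["tool_pos"],o["opening"],o["force"],o["qvel"])
print(ctrl.close_job())
```

```text
15.3667 [ 0.61668678 -0.28310839  0.19667701] 0.03370471106471594 [ 0.0310814  -0.81929198 -0.85141053] [-0.05715513  0.03513956 -0.10321859 -0.03922787  0.04343831 -0.06755451]
the job is handed in; nothing more can be done
None
```

I handed the job in at 15.4 s of robot time. The white microscope is in the gripper, upright over the stone, with its nose about 10 mm above it.

- **Dimmer:** I pushed the cap from the dim end to mark 4. The last close view put it about 0.7 mm short of the mark (roughly 0.044 against 0.045).
- **Carry:** I gripped the scope by its white body, lifted it straight out of the dock and carried it over the rack. The nose was about 178 mm high, against tips at 122 mm.
- **Final state:** the opening was steady at 33.7 mm, the external force was about 1 N and the joints were still. From the gripper's height, the nose is at about 125.5 mm.

**Checks that disagreed:**
- **Stone position:** the cameras differed. The wrist camera gave x of about 0.615–0.618 m, and the fixed top camera 0.622–0.625 m. I relied on comparing the nose and stone within the same image and finished at (0.617, -0.283). I expect the centring to be good to 1–2 mm.
- **Last nudge:** I shifted the scope 1 mm in x at the very end and did not take another picture after it.
- **Gap:** the side view suggested 11–14 mm, slightly more than the 10 mm from the gripper height.
- **Tilt:** the side and wrist views hinted at a tilt of 1–2 degrees. They disagreed on its direction, so I treated it as calibration error and left it.

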